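# Drive the toy excavator through the block tunnel and park it

## Task

Drive the orange toy excavator nose (bucket) first straight through the tunnel in the clear block tower and all the way out at the other side, letting go and taking it again beyond the tower where the roof is in your way. Then park it upright midway between the grey pot and the red helmet, its middle level with them and its nose pointing straight on, away from the tunnel and square to the line from pot to helmet. Leave the tower and everything else where it stands, and do not tip the excavator over.

Things in the scene. Friction and masses are not known exactly. Their poses are not given: they have to be found in the camera images.
- excavator: Orange toy excavator, 200 mm long (x +-100), 66 wide, 60 high, 0.35 kg; slides, does not roll. Origin under its middle, x to the nose (bucket), z up. Black tracks x -95 to 35, y +-33, z 0 to 28; engine house x -100 to -20, y +-25, z 28 to 60; boom, then upright digger stick x 52 to 92, y +-11, z 16 to 60; grey bucket x 88 to 100, y +-22, z 4 to 30. Starts on the tower's +y side, nose towards it.
- excavator_nose (a point): Point on the bench under the excavator's front end, x +100 in its frame.
- excavator_tail (a point): Point on the bench under the excavator's rear end, x -100 in its frame.
- excavator_rear_grip (a point): Grip point in the engine house at the rear, 50 mm wide across the excavator's y; x -82, z 50 mm in its frame. Fingertips should stay above the tracks (z 28).
- excavator_stick_grip (a point): Grip point in the digger stick near the nose, 22 mm wide across the excavator's y; x +68, z 45 mm in its frame. Free space to the bench on both sides.
- tower: Clear and green acrylic block tower with a tunnel, loose, one piece, 0.9 kg. Origin on the bench at the middle of the tunnel, which runs along its y: 60 mm long (y +-30), 100 wide (x +-50), 72 high. Pillars x 50 to 80 on either side; flat roof z 72 to 88, x +-80. Entered at the +y mouth, left at the -y mouth.
- pot: Round grey ceramic pot, rim radius 45 mm, 70 mm high, with two small black loop handles along its y reaching 79 mm from the centre. Origin at the centre of its underside; its axes are parallel to the world axes at the start. Stands beyond the tunnel's exit (-y side), nearer to or farther from the robot than the helmet.
- helmet: Red plastic doll's helmet with a white ridge, dome radius 50 mm, 67 mm high, with a peak reaching 58 mm from the centre along its x. Origin at the centre of its underside. About 245 to 275 mm from the pot, roughly along world x from it.
- xylophone_bar: Bystander: pale wooden xylophone bar 180 x 32 x 16 mm, long along its x, lying beyond the tower. Origin at the centre of its underside.
- stacking_cup: Bystander: yellow plastic cup, rim radius 33 mm, 60 mm high, standing beyond and to the right of the tower. Origin at the centre of its underside.
Mind the look-alikes: they are no part of the job. What is meant by the helmet is not pink, purple or turquoise, and is the larger of those in its own colour.

How it is judged (in metres and radians):
On the way, in this order (a step that is already met when the one before it is completed fails the run):
1. the excavator's nose is inside the tunnel, entered from the +y mouth (y of excavator_nose in the frame of tower between -0.03 and 0.03 m and x of excavator_nose in the frame of tower between -0.05 and 0.05 m and height (world z) of excavator_nose below 0.03 m and y of excavator_tail in the frame of tower above 0.1 m), for 0.1 s.
2. the excavator stands in the tunnel with its nose out at the -y mouth and its tail out at the +y mouth (y of excavator in the frame of tower between -0.05 and 0.05 m and x of excavator in the frame of tower between -0.03 and 0.03 m and height (world z) of excavator below 0.015 m and y of excavator_nose in the frame of tower below -0.03 m), for 0.2 s.
3. its tail has come out at the -y mouth (y of excavator_tail in the frame of tower between -0.15 and -0.03 m and x of excavator_tail in the frame of tower between -0.07 and 0.07 m and y of excavator_nose in the frame of tower below -0.18 m), for 0.1 s.
At the end, for the whole second after the job is handed in: Excavator upright and still on the bench, its middle 100 to 160 mm from the centres of both pot and helmet, level with the pot within 35 mm in y, its length along y within 0.22 rad, nose to -y; all other things upright and within 15 mm of their start (horizontal distance between excavator and pot between 0.1 and 0.16 m and horizontal distance between excavator and helmet between 0.1 and 0.16 m and y of excavator in the frame of pot between -0.035 and 0.035 m and angle between the x axis of excavator and the y axis of pot, either way round below 0.22 rad and y of excavator_nose in the frame of pot below -0.05 m and height (world z) of excavator below 0.006 m and angle between excavator's own z axis and vertical below 0.1 rad and linear speed of excavator below 0.02 m/s and angular speed of excavator below 0.1 rad/s and distance of each of tower, pot, helmet, xylophone_bar, stacking_cup from where it was at the start of the episode below 0.015 m and angle between each of tower, pot, helmet, xylophone_bar, stacking_cup's own z axis and vertical below 0.2 rad); the robot touches nothing.
It fails at once if the block tower is shifted by more than 15 mm or knocked over (distance of tower from where it was at the start of the episode above 0.015 m or angle between tower's own z axis and vertical above 0.3 rad).
It fails at once if the pot or helmet is shifted by more than 15 mm or knocked over (distance of any of pot, helmet from where it was at the start of the episode above 0.015 m or angle between any of pot, helmet's own z axis and vertical above 0.3 rad).
It fails at once if the xylophone bar or yellow cup is shifted by more than 15 mm or knocked over (distance of any of xylophone_bar, stacking_cup from where it was at the start of the episode above 0.015 m or angle between any of xylophone_bar, stacking_cup's own z axis and vertical above 0.3 rad).
It fails at once if the excavator is tipped over (angle between excavator's own z axis and vertical above 0.6 rad).
It also fails if it takes over 54 s, if anything falls off the work surface, if the arm or the gripper's body presses on something with over 40 N, if the wrist force passes 120 N, or if a joint passes its speed limit or range.

## Robot

A 6-joint arm with a two-finger parallel gripper is mounted at the origin on the work surface. World frame = base frame: x ahead of the robot, y to its left, z up, the work surface at z = 0. Lengths are in mm, angles in rad, forces in N, time in s.
With the tool pointing down it reaches from about 375 to 975 mm from the base axis. Payload 3.8 kg.
Tool frame: the origin (TCP) lies on the centre line of the jaws, within the pads' length; the fingertips stand 22 mm ahead of it and the grasp point (between the pads) lies 3 mm ahead of it; z points along the fingers, y is the line along which they close (so a half turn about z gives the same grasp; the last joint's range is limited). The gripper opens to 85 mm and grips with 20 to 120 N. Pads are 22 mm wide; open, the fingers measure 114 mm over their backs; the gripper's body (76 mm by 85 mm) begins 54 mm behind the grasp point. The pads swing forward as they close: fully open they stand 13 mm farther back than shut.
Start: joints at [-1.182, 0.264, 1.604, -0, 1.274, -0.037], TCP at [278.803, -614.725, 253.28] pointing down, gripper open.
Joint ranges: [-2.63, 2.63], [-0.94, 2.18], [0.31, 2.57], [-1.31, 4.45], [0, 2.66], [-2.55, 2.55]. Speed limits (rad/s): [2.57, 2.57, 3.14, 3.14, 3.14, 3.14].

## Interface

Orientations are given as a unit quaternion [w, x, y, z].
In Python, from station import bot, eyes, models gives the robot as it stands.
- The arm moves only by the tool play_rows, never from a script. Its argument "series" is a list of rows, each a list of 3 entries, a list of its own where there are three numbers: the shift along the tool's x, y, z in mm, then the turn, a rotation vector about the tool's x, y, z in rad, then the finger opening in mm, from 0 to 85.4. A call has 1 to 12 rows; each row shifts and turns the commanded pose from where the row before left it, along the tool's axes as they then stand; what a row does not reach is not made up. A row lasts 1/12 s, in which the tool goes at most 41.7 mm and 7.16 degrees, less where a joint would pass 70% of its speed; a pose out of reach is approached as far as the arm can. A call with a gripper value outside its range is refused whole. The fingers move at their own pace and stop on an object; the grip force is fixed at half the most. Time passes only in rows, so rows that do not move let the fingers close. It gives the time, the measured TCP pose, the force, the opening and the grip force at its end, in the units of the state.
- bot.state(): the state, without advancing time (a new reading comes with each control period).
- eyes.capture(name): name is "scene" or "top" or "wrist"; returns a dict with "img" (384x512x3 uint8, red, green, blue), "fx", "fy", "cx", "cy" (pixels), "pose" (4x4, takes a point from camera to world coordinates). Camera axes: x right, y up, looking along -z (the intrinsics and any distortion apply to the point x, -y, -z); pixel columns grow to the right and rows downward; lengths in mm; the calibration is good to about 2 mm. A picture is of the moment at which its call begins. There is no depth.
- bot.hand_in(): hands the job in; it is judged then, once.
Trained networks look in the newest picture that a camera, given by its name, has taken for a name from the list of things; names that differ only in an ending like _2 or _b are one class to them, and where a whole thing is asked for, a point or a joint stands for the part that bears it (a point fixed in the world has none). Each returns a list of dicts, best first, with "p" (0 to 1); they miss things now and then, are a little off and sometimes report something else, mostly with a low value. They report only what shows in the picture. A call takes as long as a camera call. They do not tell look-alikes from the thing itself.
- models.spot_in(camera, name): "rect" ([left, top, right, bottom] in pixels, round what is visible of it).
- models.pinpoint(camera, name): "uv" ([column, row] in pixels: a listed point, or the origin of a listed thing).
The state is a dict: "time_s": time; "joint_positions": joint angles; "qd": joint speeds; "joint_efforts": joint torques, N m; "ee_pos": TCP position; "ee_rot": TCP orientation; "wrist_force": force on the tool from outside, world axes, zero at the start; "moment": the same for the moment, N m; "grip_width": finger opening in mm; "gripper_force": force on a finger pad.
Only numpy, scipy, OpenCV 4.12 (cv2) and the standard library are available. Lean on these libraries where they do the work, as an engineer would, in place of code of your own. Each camera call takes 0.05 s, during which the arm holds its last target. There are 200 camera calls.

## Working session

There is one attempt and no reset: what is moved stays moved. The work goes in short steps, Python scripts to look and compute and a tool call to move; the robot and the scene stay as the last step left them, time stands still between calls to the robot, and variables do not carry over. Pictures are saved under pics/ and viewed, at most 10 in all, crops included, and the job is handed in when it is done.

Besides the shell and the picture viewer there is one more tool, called in YAML: its name, and indented under it one key for each argument. play_rows: Moves the arm, as the interface text tells. Its arguments: {"type":"object","properties":{"series":{"type":"array","items":{"type":"array"}}},"required":["series"]}

```bash
mkdir -p pics; cat > h.py <<'E'
from station import bot, eyes, models
import numpy as np, cv2
def cap(n,save=None):
    c=eyes.capture(n)
    if save: cv2.imwrite('pics/'+save,c['img'][:,:,::-1])
    return c
def ray(c,uv):
    P=np.array(c['pose']);d=np.array([(uv[0]-c['cx'])/c['fx'],-(uv[1]-c['cy'])/c['fy'],-1.])
    return P[:3,3],P[:3,:3]@d
def onz(c,uv,z):
    o,d=ray(c,uv);return o+d*(z-o[2])/d[2]
def tri(rs):
    A=np.zeros((3,3));b=np.zeros(3)
    for o,d in rs:
        d=d/np.linalg.norm(d);M=np.eye(3)-np.outer(d,d);A+=M;b+=M@o
    return np.linalg.solve(A,b)
E
python3 - <<'E'
from h import *
np.set_printoptions(precision=1,suppress=True)
cs={n:cap(n,n+'0.png') for n in('scene','top')}
print(cs['top'].keys())
for k in cs:print(k,cs[k]['fx'],cs[k]['pose'])
for n in ['excavator','excavator_nose','excavator_tail','excavator_rear_grip','excavator_stick_grip','tower','pot','helmet','xylophone_bar','stacking_cup']:
    for k in cs:
        r=models.pinpoint(k,n)[:4]
        z={'excavator_rear_grip':50,'excavator_stick_grip':45}.get(n,0)
        for q in r:print(n,k,round(q['p'],2),np.array(q['uv']),onz(cs[k],q['uv'],z))
s=bot.state();print(s['ee_pos'],s['ee_rot'],s['time_s'])
a=np.hstack([cs['scene']['img'],cs['top']['img']]);cv2.imwrite('pics/both.png',cv2.resize(a,(800,300))[:,:,::-1])
E
```

```text
dict_keys(['img', 'fx', 'fy', 'cx', 'cy', 'pose'])
scene 451.67864600895336 [[  -0.1   -0.7    0.7 1475.1]
 [   1.    -0.1    0.1  -12.1]
 [   0.     0.7    0.7 1029.4]
 [   0.     0.     0.     1. ]]
top 424.6049353873564 [[   0.1    1.    -0.2  311.2]
 [  -1.     0.1   -0.   -83.8]
 [  -0.     0.2    1.  1300.8]
 [   0.     0.     0.     1. ]]
excavator scene 0.92 [390.5 191.5] [468.7 328.4   0. ]
excavator top 0.8 [137.4 209.8] [483.3 322.5   0. ]
excavator top 0.52 [209.9 206.4] [509.2  99.6   0. ]
excavator_nose scene 0.97 [357.5 196.2] [499.9 223.6   0. ]
excavator_nose top 0.77 [162.7 212.9] [479.  243.2   0. ]
excavator_tail scene 0.9 [420.1 194.3] [471.2 419.7   0. ]
excavator_tail top 0.91 [103.3 213.7] [464. 426.   0.]
excavator_tail top 0.31 [153.8 210.7] [483.9 271.5   0. ]
excavator_rear_grip scene 0.68 [420.6 181.6] [465.7 408.4  50. ]
excavator_rear_grip top 0.67 [102.6 211.5] [464.5 409.5  50. ]
excavator_stick_grip scene 0.55 [369.  183.1] [483.9 251.6  45. ]
excavator_stick_grip top 0.7 [153.2 212.7] [471.8 260.2  45. ]
tower scene 0.71 [316. 193.] [499.8  95.    0
[... 219 characters left out ...]
92 [ 97.3 178.5] [ 509.7 -600.7    0. ]
helmet scene 0.84 [121.8 209.8] [ 630.1 -484.5    0. ]
helmet scene 0.62 [165.4 253.6] [ 773.2 -318.3    0. ]
helmet scene 0.62 [144.9 158.4] [ 401.3 -475.1    0. ]
helmet top 0.98 [398.3 178.5] [ 637.8 -482.6    0. ]
helmet top 0.89 [432.1 225. ] [ 498.1 -586.4    0. ]
helmet top 0.86 [348.8 130.6] [ 785.5 -323.3    0. ]
helmet top 0.81 [346.5 179. ] [ 625.1 -320.4    0. ]
xylophone_bar scene 0.88 [318.7 244.3] [697.9 103.4   0. ]
xylophone_bar top 0.73 [212.2 145.5] [705.8 110.9   0. ]
stacking_cup scene 0.6 [240.9 238.4] [ 699.8 -117.4    0. ]
stacking_cup top 0.94 [283.3 154.4] [ 691.7 -117.6    0. ]
[ 278.8 -614.7  253.3] [-0.   1.   0.2 -0. ] 1.1
```

View pics/top0.png

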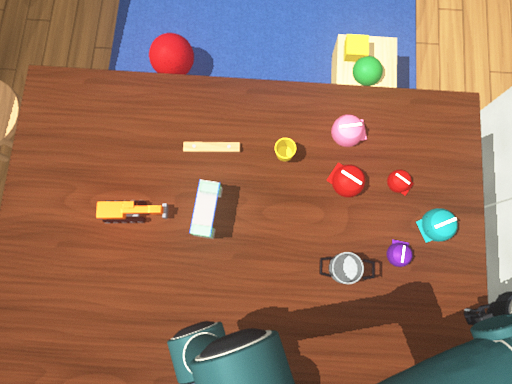

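View pics/scene0.png

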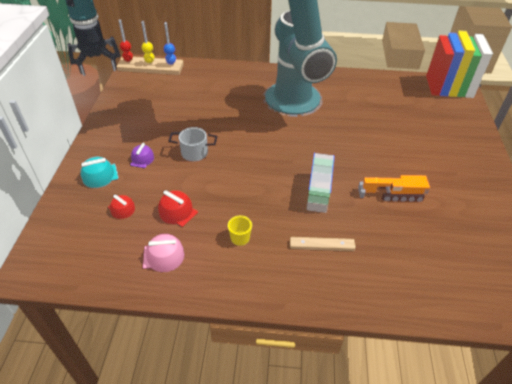

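Candidates for the helmet in top view: large red (347,180), small red (400,182), pink (348,130), turquoise (438,225) and purple (400,253). The large red one fits because it is red and the bigger of the two reds. I'll confirm it in a crop, together with the tower and excavator.

```bash
python3 - <<'E'
from h import *
np.set_printoptions(precision=1,suppress=True)
t=cv2.imread('pics/top0.png');s=cv2.imread('pics/scene0.png')
a=cv2.resize(t[170:250,85:245],(800,400),interpolation=3)
b=cv2.resize(t[110:210,315:425],(200,200),interpolation=3)
c=cv2.resize(s[140:220,300:440],(350,200),interpolation=3)
d=cv2.resize(s[170:250,90:190],(250,200),interpolation=3)
cv2.imwrite('pics/crop1.png',np.vstack([a,np.hstack([b,c,d])]))
print({n:models.spot_in('top',n)[:2] for n in('tower','excavator','pot')}); print([q['rect'] for q in models.spot_in('top','helmet')])
s=bot.state();print(s['ee_pos'],s['ee_rot'])
E
```

```text
{'tower': [{'rect': [193.1, 177.2, 224.1, 237.6], 'p': 0.65}, {'rect': [96.8, 198.9, 169.6, 222.7], 'p': 0.54}], 'excavator': [{'rect': [97.1, 198.1, 165.1, 222.9], 'p': 0.83}], 'pot': [{'rect': [318.5, 252.7, 376.5, 284.2], 'p': 0.65}]}
[[333.3, 108.7, 365.6, 145.2], [386.4, 167.7, 414.3, 196.5], [325.0, 163.3, 364.1, 198.7], [385.0, 238.9, 410.4, 266.3], [413.3, 209.3, 454.4, 244.3]]
[ 278.8 -614.7  253.3] [0.  1.  0.2 0. ]
```

View pics/crop1.png

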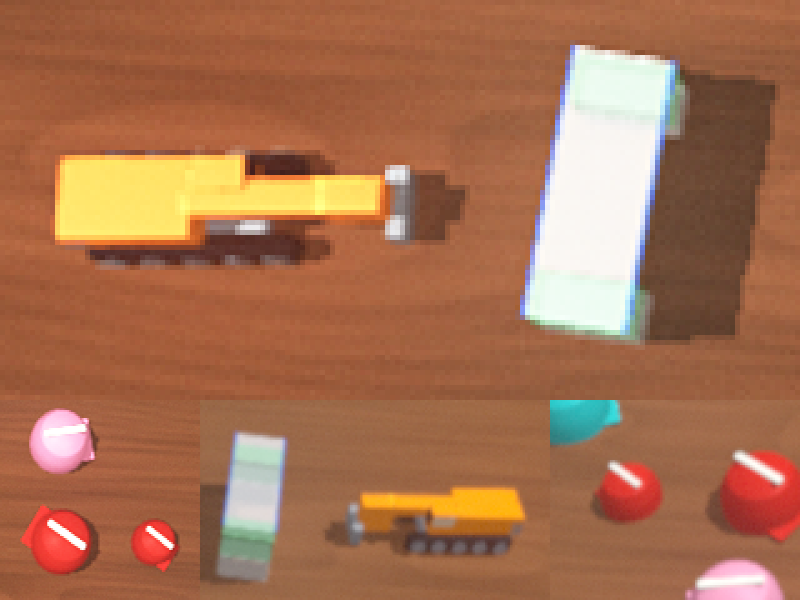

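The crop shows the large red helmet at crop (60,540) beside the small red one at (155,540), so top (347,180) is the target. Roof corners and engine-house corners are clear, and I'll fit poses from them.

```bash
python3 - <<'E'
from h import *
np.set_printoptions(precision=1,suppress=True)
c=cap('top');sc=cap('scene')
f=lambda p,z:onz(c,(85+(p[0]-2)/5,170+(p[1]-2)/5),z)[:2]
g=lambda p,z:onz(sc,(300+(p[0]-200-1)/2.5,140+(p[1]-400-1)/2.5),z)[:2]
R=np.array([f(p,88) for p in[(572,46),(678,62),(630,336),(523,318)]])
print('tower',R,R.mean(0)); e=(R[0]+R[1]-R[2]-R[3])/2;print(np.linalg.norm(e),np.degrees(np.arctan2(e[1],e[0])),np.linalg.norm(R[0]-R[1]))
R=np.array([g(p,88) for p in[(235,433),(286,438),(272,556),(219,552)]]);print('tower scene',R.mean(0),R)
E=[f(p,60) for p in[(57,155),(57,242),(385,175),(385,217)]];print('exc',np.array(E));t=(E[0]+E[1])/2;n=(E[2]+E[3])/2
d=n-t;print('len192',np.linalg.norm(d),'yaw',np.degrees(np.arctan2(d[1],d[0])),'mid',t+d*100/192)
# pot rim centre, z70 ; helmet base
print('pot',onz(c,(347,268),67)[:2],onz(sc,models.pinpoint('scene','pot')[0]['uv'],0)[:2])
print('pot tri',tri([ray(c,models.pinpoint('top','pot')[0]['uv']),ray(sc,models.pinpoint('scene','pot')[0]['uv'])]))
im=c['img'].astype(int);hs=cv2.cvtColor(c['img'],cv2.COLOR_RGB2HSV)
for (k,i,b) in(('top',c,(318,155,372,205)),('scene',sc,(150,185,200,230))):
    hs=cv2.cvtColor(i['img'],cv2.COLOR_RGB2HSV);m=(((hs[...,0]<4)|(hs[...,0]>176))&(hs[...,1]>200)&(hs[...,2]>110)).astype(np.uint8)
    z=np.zeros_like(m);z[b[1]:b[3],b[0]:b[2]]=m[b[1]:b[3],b[0]:b[2]]
    mo=cv2.moments(z,True);uv=(mo['m10']/mo['m00'],mo['m01']/mo['m00']);print(k,uv,mo['m00'],onz(i,uv,25)[:2])
print([(q['uv'],q['p']) for q in models.pinpoint('top','helmet')],[onz(c,q['uv'],0)[:2] for q in models.pinpoint('top','helmet')])
from scipy.spatial.transform import Rotation as Ro
s=bot.state();q=s['ee_rot'];print(Ro.from_quat([q[1],q[2],q[3],q[0]]).as_matrix())
E
```

```text
tower [[575.1 126.8]
 [569.7  63.9]
 [408.7  76.8]
 [414.7 138.7]] [492.1 101.6]
161.16313912297204 -4.420416518683071 63.08102233018589
tower scene [513.8 100.1] [[412.   77.7]
 [414.5 140.9]
 [614.2 120.7]
 [614.4  61.3]]
exc [[494.3 429.9]
 [442.8 422.1]
 [495.6 234.3]
 [470.7 231.3]]
len192 193.76968331411177 yaw -85.67498994889928 mid [476.2 325.4]
pot [ 348.7 -316.8] [ 342.9 -321.7]
pot tri [ 352.2 -319.5    8.5]
top (345.4227272727273, 182.79090909090908) 220.0 [ 606.9 -312.8]
scene (180.76288659793815, 202.83505154639175) 97.0 [ 605.9 -307.8]
[([399.3, 180.4], 0.96), ([346.3, 182.0], 0.77), ([396.2, 253.6], 0.72), ([349.4, 128.2], 0.7), ([437.9, 223.2], 0.64), ([211.6, 147.9], 0.34)] [array([ 631.9, -485.8]), array([ 615.4, -320. ]), array([ 403.7, -476.8]), array([ 793.8, -325. ]), array([ 504.9, -604.3]), array([697.7, 112.1])]
[[ 0.9  0.4 -0. ]
 [ 0.4 -0.9 -0. ]
 [-0.   0.  -1. ]]
```

play_rows:
  series:
    - [[0,0,0],[0,0,-0.12],85]
    - [[0,0,0],[0,0,-0.12],85]
    - [[0,0,0],[0,0,-0.12],85]
    - [[0,0,0],[0,0,-0.12],85]
    - [[0,0,0],[0,0,-0.12],85]
    - [[0,0,0],[0,0,-0.12],85]
    - [[0,0,0],[0,0,-0.12],85]
    - [[0,0,0],[0,0,-0.12],85]
    - [[0,0,0],[0,0,-0.12],85]
    - [[0,0,0],[0,0,-0.12],85]

```text
time_s: 2.48
ee_pos: [278.8, -614.7, 253.3]
ee_rot: [0.0, 0.685, 0.728, -0.0]
wrist_force: [1.0, 0.0, 0.5]
grip_width: 84.7
gripper_force: 0.0
```

```bash
cat >> h.py <<'E'
from scipy.spatial.transform import Rotation as Ro
def go(x,y,z,psi):
    s=bot.state();q=s['ee_rot'];R=Ro.from_quat([q[1],q[2],q[3],q[0]]).as_matrix();p=np.array(s['ee_pos'])
    ps=np.degrees(np.arctan2(R[1,0],R[0,0]));d=np.array([x,y,z])-p
    print('t',round(s['time_s'],2),'pos',p.round(1),'psi',ps.round(2),'tilt',R[2].round(3),'w',round(s['grip_width'],1),'F',np.round(s['wrist_force'],1),'gf',s['gripper_force'])
    print('shift now-axes',(R.T@d).round(1)); a=np.radians(psi);T=np.array([[np.cos(a),np.sin(a),0],[np.sin(a),-np.cos(a),0],[0,0,-1]])
    print('shift after turn',(T.T@d).round(1),'turn z',round(np.radians(ps-psi),3))
E
python3 -c "
from h import *
go(469.5,407,160,94.3)"
```

```text
t 2.48 pos [ 278.8 -614.7  253.3] psi 93.49 tilt [-0. -0. -1.] w 84.7 F [1.  0.  0.5] gf 0.0
shift now-axes [1008.2  252.5   93.3]
shift after turn [1004.5  266.8   93.3] turn z -0.014
```

play_rows:
  series:
    - [[32,21,0],[0,0,0],85]
    - [[32,21,0],[0,0,0],85]
    - [[32,21,0],[0,0,0],85]
    - [[32,21,0],[0,0,0],85]
    - [[32,21,0],[0,0,0],85]
    - [[32,21,0],[0,0,0],85]
    - [[32,21,0],[0,0,0],85]
    - [[32,21,0],[0,0,0],85]
    - [[32,21,0],[0,0,0],85]
    - [[32,21,0],[0,0,0],85]
    - [[32,21,0],[0,0,0],85]
    - [[32,21,0],[0,0,0],85]

```text
time_s: 3.48
ee_pos: [510.0, -215.7, 253.7]
ee_rot: [0.0, 0.687, 0.726, 0.0]
wrist_force: [0.4, -0.4, 0.8]
grip_width: 84.7
gripper_force: 0.0
```

play_rows:
  series:
    - [[41,0,0],[0,0,0],85]
    - [[41,0,0],[0,0,0],85]
    - [[41,0,0],[0,0,0],85]
    - [[41,0,0],[0,0,0],85]
    - [[41,0,0],[0,0,0],85]
    - [[41,0,0],[0,0,0],85]
    - [[41,0,0],[0,0,0],85]
    - [[41,0,0],[0,0,0],85]
    - [[41,0,0],[0,0,0],85]
    - [[41,0,0],[0,0,0],85]
    - [[0,0,0],[0,0,0],85]

```text
time_s: 4.4
ee_pos: [486.0, 198.5, 253.8]
ee_rot: [-0.001, 0.685, 0.728, 0.002]
wrist_force: [0.3, -0.1, -0.0]
grip_width: 85.1
gripper_force: 0.0
```

```bash
python3 - <<'E'
from h import *
go(469.5,407,160,94.3)
c=cap('wrist','w1.png');print(np.array(c['pose']).round(2))
for n in ['excavator_rear_grip','excavator_stick_grip','excavator','tower']:
    for q in models.pinpoint('wrist',n)[:2]: print(n,q,onz(c,q['uv'],{'excavator_rear_grip':50,'excavator_stick_grip':45}.get(n,0)).round(1))
E
```

```text
t 4.4 pos [486.  198.5 253.8] psi 93.49 tilt [ 0.004  0.001 -1.   ] w 85.1 F [ 0.3 -0.1 -0. ] gf 0.0
shift now-axes [208.8  -3.8  94.6]
shift after turn [209.2  -0.8  93.8] turn z -0.014
[[ 1.0000e+00 -6.0000e-02 -2.0000e-02  4.7999e+02]
 [ 6.0000e-02  9.6000e-01  2.8000e-01  2.7031e+02]
 [ 0.0000e+00 -2.8000e-01  9.6000e-01  3.7520e+02]
 [ 0.0000e+00  0.0000e+00  0.0000e+00  1.0000e+00]]
excavator_stick_grip {'uv': [258.7, 110.2], 'p': 0.63} [484.9 257.1  45. ]
excavator {'uv': [255.2, 39.1], 'p': 0.85} [477.  329.5   0. ]
tower {'uv': [258.9, 233.6], 'p': 0.65} [495.7 101.7   0. ]
```

View pics/w1.png

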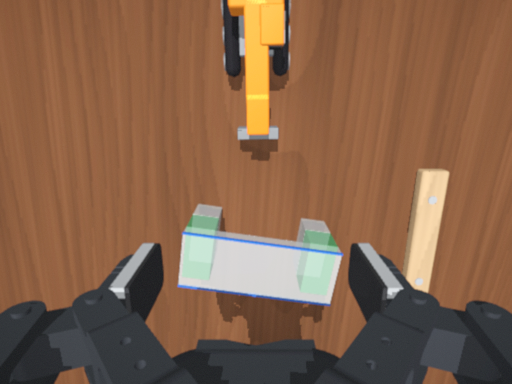

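The wrist view shows the roof corners at (184,233), (340,252), (332,302) and (179,288), and the stick end at (247–268,133). I'll move closer over the rear.

play_rows:
  series:
    - [[40,0,0],[0,0,0],85]
    - [[40,0,0],[0,0,0],85]
    - [[40,0,0],[0,0,0],85]
    - [[0,0,0],[0,0,0],85]
    - [[0,0,0],[0,0,0],85]

```text
time_s: 5.07
ee_pos: [480.6, 311.7, 253.1]
ee_rot: [0.0, 0.687, 0.727, -0.0]
wrist_force: [0.1, -0.4, 0.1]
grip_width: 85.2
gripper_force: 0.0
```

```bash
python3 - <<'E'
from h import *
np.set_printoptions(precision=1,suppress=True)
P=np.array([[1,-.06,-.02,479.99]]);
go(469.5,407,160,94.3)
c=cap('wrist','w2.png')
for n in ['excavator_rear_grip','excavator_stick_grip','excavator','excavator_nose']:
    for q in models.pinpoint('wrist',n)[:2]: print(n,q,onz(c,q['uv'],{'excavator_rear_grip':50,'excavator_stick_grip':45}.get(n,0)).round(1))
# shift the old view: same orientation, camera moved with TCP
o=dict(c);p=np.array(c['pose']).copy();p[:3,3]=[479.99,270.31,375.2];o['pose']=p
R=np.array([onz(o,u,88)[:2] for u in[(184,233),(340,252),(332,302),(179,288)]]);print('tower',R,R.mean(0))
e=R[1]+R[2]-R[0]-R[3];print(np.linalg.norm(e)/2,np.degrees(np.arctan2(e[1],e[0])))
hs=cv2.cvtColor(c['img'],cv2.COLOR_RGB2HSV);m=((abs(hs[...,0].astype(int)-19)<6)&(hs[...,1]>200)&(hs[...,2]>170)).astype(np.uint8)
k,_=cv2.findContours(m,0,2);k=max(k,key=cv2.contourArea)[:,0].astype(float)
w=np.array([onz(c,u,60)[:2] for u in k]);print('orange bbox z60',w.min(0),w.max(0))
for y in (425,415,400,380,360,300,290,280,270,260,250,240):
    v=w[abs(w[:,1]-y)<2,0]
    if len(v):print(y,v.min(),v.max(),(v.min()+v.max())/2)
E
```

```text
t 5.07 pos [480.6 311.7 253.1] psi 93.19 tilt [-0. -0. -1.] w 85.2 F [ 0.1 -0.4  0.1] gf 0.0
shift now-axes [95.8 -5.7 93.1]
shift after turn [95.9 -3.9 93.1] turn z -0.019
excavator_rear_grip {'uv': [249.7, 70.1], 'p': 0.72} [468.7 406.4  50. ]
excavator_stick_grip {'uv': [257.6, 216.4], 'p': 0.96} [485.2 255.   45. ]
excavator {'uv': [258.2, 143.8], 'p': 0.62} [481.9 328.9   0. ]
excavator_nose {'uv': [259.2, 225.0], 'p': 0.85} [489.3 225.8   0. ]
tower [[417.5 136.2]
 [573.6 124.1]
 [572.9  65.4]
 [411.8  73.5]] [493.9  99.8]
158.8752507225064 -3.6460165965223768
orange bbox z60 [497.8 349.5] [500.6 372.3]
```

View pics/w2.png

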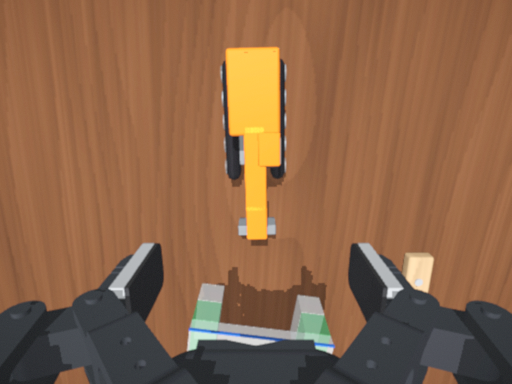

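play_rows:
  series:
    - [[0,0,0],[0,0,-0.037],85]
    - [[32,-1,33],[0,0,0],85]
    - [[32,-1,33],[0,0,0],85]
    - [[32,-1,33],[0,0,0],85]
    - [[0,0,33],[0,0,0],85]
    - [[0,0,33],[0,0,0],85]
    - [[0,0,0],[0,0,0],85]
    - [[0,0,0],[0,0,0],85]
    - [[0,0,0],[0,0,0],85]

```text
time_s: 6.07
ee_pos: [470.7, 397.9, 99.3]
ee_rot: [0.0, 0.674, 0.738, 0.001]
wrist_force: [0.5, -0.0, 0.7]
grip_width: 85.1
gripper_force: 0.0
```

```bash
python3 -c "
from h import *
go(469,407,58,95.3)"
```

```text
t 6.07 pos [470.7 397.9  99.3] psi 95.2 tilt [ 0.001  0.002 -1.   ] w 85.1 F [ 0.5 -0.   0.7] gf 0.0
shift now-axes [ 9.2 -1.  41.3]
shift after turn [ 9.2 -0.9 41.3] turn z -0.002
```

play_rows:
  series:
    - [[9,-1,0],[0,0,0],85]
    - [[0,0,21],[0,0,0],85]
    - [[0,0,20],[0,0,0],85]
    - [[0,0,0],[0,0,0],85]
    - [[0,0,0],[0,0,0],45]
    - [[0,0,0],[0,0,0],45]
    - [[0,0,0],[0,0,0],45]
    - [[0,0,0],[0,0,0],45]
    - [[0,0,0],[0,0,0],45]
    - [[0,0,0],[0,0,0],45]

```text
time_s: 6.9
ee_pos: [469.7, 408.6, 59.6]
ee_rot: [0.0, 0.674, 0.739, 0.003]
wrist_force: [0.1, 1.1, 7.0]
grip_width: 48.8
gripper_force: 64.5
```

```bash
python3 -c "
from h import *
go(469,407,58,95.3)
c=cap('wrist','w3.png')
for n in ['excavator_rear_grip','excavator_stick_grip']:
    for q in models.pinpoint('wrist',n)[:2]: print(n,q,onz(c,q['uv'],{'excavator_rear_grip':50,'excavator_stick_grip':45}.get(n,0)).round(1))
"
```

```text
t 6.9 pos [469.7 408.6  59.6] psi 95.27 tilt [ 0.003  0.005 -1.   ] w 48.8 F [0.1 1.1 7. ] gf 64.46179032325745
shift now-axes [-1.5 -0.8  1.6]
shift after turn [-1.5 -0.8  1.6] turn z -0.0
excavator_rear_grip {'uv': [251.6, 265.0], 'p': 0.91} [467.  405.6  50. ]
excavator_stick_grip {'uv': [258.6, 330.9], 'p': 0.42} [474.2 365.2  45. ]
```

play_rows:
  series:
    - [[0,0,-1],[0,0,0.041],45]
    - [[0,7,0],[0,0,0.041],45]
    - [[0,8,0],[0,0,0.041],45]
    - [[0,8,0],[0,0,0.041],45]
    - [[0,8,0],[0,0,0],45]
    - [[0,8,0],[0,0,0],45]
    - [[0,6,0],[0,0,0],45]
    - [[0,0,0],[0,0,0],45]
    - [[0,0,0],[0,0,0],45]

```text
time_s: 7.8
ee_pos: [513.9, 406.4, 59.6]
ee_rot: [0.0, 0.732, 0.681, 0.002]
wrist_force: [-0.3, -0.4, 5.4]
grip_width: 49.0
gripper_force: 64.3
```

```bash
cat > chk.py <<'E'
from h import *
np.set_printoptions(precision=1,suppress=True)
import sys
go(493+.0715*309,408.6,59,85.9)
c=cap('top',sys.argv[1]);hs=cv2.cvtColor(c['img'],cv2.COLOR_RGB2HSV)
for k in('top','scene'):
  c=cap(k)
  for n in ['excavator_nose','excavator_tail','excavator_rear_grip','excavator_stick_grip','tower','pot']:
    for q in models.pinpoint(k,n)[:1]: print(k,n,round(q['p'],2),np.array(q['uv']),onz(c,q['uv'],{'excavator_rear_grip':50,'excavator_stick_grip':45}.get(n,0)))
E
python3 chk.py t2.png; python3 -c "
import cv2;t=cv2.imread('pics/t2.png');cv2.imwrite('pics/t2c.png',cv2.resize(t[160:260,85:245],(800,500),interpolation=3))"
```

```text
t 7.8 pos [513.9 406.4  59.6] psi 85.85 tilt [ 0.  0. -1.] w 49.0 F [-0.3 -0.4  5.4] gf 64.33248996734619
shift now-axes [2.3 1.  0.6]
shift after turn [2.3 1.  0.6] turn z -0.001
top excavator_nose 0.95 [163.8 205.8] [501.3 242.4   0. ]
top excavator_tail 0.87 [104.4 196.8] [516.9 430.4   0. ]
top excavator_rear_grip 0.86 [106.6 198.3] [504.9 403.4  50. ]
top excavator_stick_grip 0.7 [152.8 206.8] [489.5 263.6  45. ]
top tower 0.64 [209.5 209.2] [500.3 100.    0. ]
top pot 0.77 [343.7 267.8] [ 350.6 -319.6    0. ]
scene excavator_nose 0.88 [356.8 196.6] [501.8 221.4   0. ]
scene excavator_tail 0.66 [355.6 198.3] [509.5 217.2   0. ]
scene excavator_rear_grip 0.71 [423.3 193.8] [516.8 408.5  50. ]
scene excavator_stick_grip 0.74 [369.9 188.4] [506.2 252.6  45. ]
scene tower 0.95 [316.  193.3] [501.1  95.    0. ]
scene pot 0.77 [196.5 149.9] [ 340.8 -312.1    0. ]
```

View pics/t2c.png

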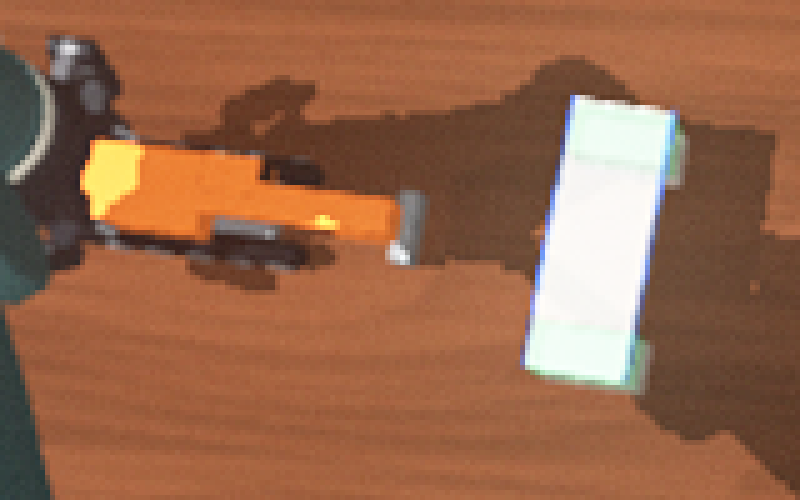

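play_rows:
  series:
    - [[-10,0,0],[0,0,0],45]
    - [[-20,0,0],[0,0,0],45]
    - [[-20,0,0],[0,0,0],45]
    - [[-20,0,0],[0,0,0],45]
    - [[-20,0,0],[0,0,0],45]
    - [[-20,0,0],[0,0,0],45]
    - [[-12,0,0],[0,0,0],45]
    - [[0,0,0],[0,0,0],45]
    - [[0,0,0],[0,0,0],45]
    - [[0,0,0],[0,0,0],45]

```text
time_s: 9.38
ee_pos: [505.0, 282.2, 59.5]
ee_rot: [0.001, 0.732, 0.681, 0.0]
wrist_force: [-1.1, -6.1, 9.6]
grip_width: 48.7
gripper_force: 64.8
```

```bash
python3 - <<'E'
from h import *
go(493+.0715*57,100.5+57*.9974,59,85.9)
c=cap('wrist','w4.png')
E
```

```text
t 9.38 pos [505.  282.2  59.5] psi 85.87 tilt [-0.001  0.003 -1.   ] w 48.7 F [-1.1 -6.1  9.6] gf 64.8291528224945
shift now-axes [-125.1    1.1    0.7]
shift after turn [-125.1    1.     0.5] turn z -0.0
```

View pics/w4.png

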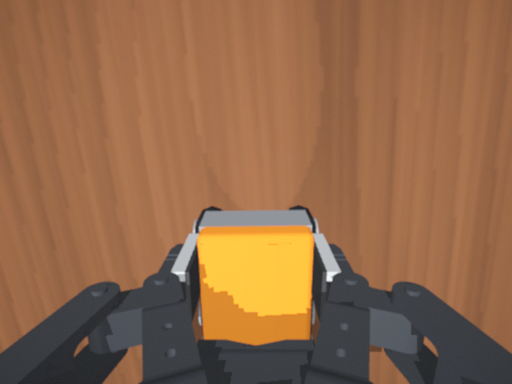

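The wrist view shows the engine house squarely in the jaws, at (197–313, 228–340). I'll carry on into the tunnel.

play_rows:
  series:
    - [[-10,0,0],[0,0,0],45]
    - [[-20,0,0],[0,0,0],45]
    - [[-20,0,0],[0,0,0],45]
    - [[-20,0,0],[0,0,0],45]
    - [[-20,0,0],[0,0,0],45]
    - [[-20,0,0],[0,0,0],45]
    - [[-10,0,0],[0,0,0],45]
    - [[0,0,0],[0,0,0],45]
    - [[0,0,0],[0,0,0],45]
    - [[0,0,0],[0,0,0],45]
    - [[0,0,0],[0,0,0],45]

```text
time_s: 10.35
ee_pos: [496.5, 162.7, 59.6]
ee_rot: [0.002, 0.732, 0.681, 0.001]
wrist_force: [-0.7, -4.8, 10.9]
grip_width: 48.9
gripper_force: 64.9
```

```bash
python3 chk.py t3.png; python3 -c "
import cv2;t=cv2.imread('pics/t3.png');cv2.imwrite('pics/t3c.png',cv2.resize(t[160:260,125:285],(800,500),interpolation=3))"
```

```text
t 10.35 pos [496.5 162.7  59.6] psi 85.88 tilt [-0.  0. -1.] w 48.9 F [-0.7 -4.8 10.9] gf 64.85435128211975
shift now-axes [246.6   0.8   0.2]
shift after turn [246.6   1.    0.6] turn z -0.0
top excavator_nose 0.95 [242.7 218.5] [478.5  -4.9   0. ]
top excavator_tail 0.6 [183.2 210.6] [490.4 180.7   0. ]
top excavator_rear_grip 0.89 [186.5 205.4] [499.8 162.4  50. ]
top excavator_stick_grip 0.8 [235.6 218. ] [472.8  13.6  45. ]
top tower 0.59 [210.  206.5] [508.9  99.2   0. ]
top pot 0.75 [343.  266.3] [ 354.9 -317.4    0. ]
scene excavator_nose 0.66 [278.9 190.3] [500.4 -21.    0. ]
scene excavator_tail 0.86 [344.1 195.1] [499.6 182.2   0. ]
scene excavator_rear_grip 0.72 [341.9 184.3] [502.7 167.9  50. ]
scene excavator_stick_grip 0.6 [291.3 178.4] [488.8  14.3  45. ]
scene tower 0.61 [316.3 193.2] [500.6  95.9   0. ]
scene pot 0.85 [195.4 150.5] [ 344.3 -315.3    0. ]
```

View pics/t3c.png

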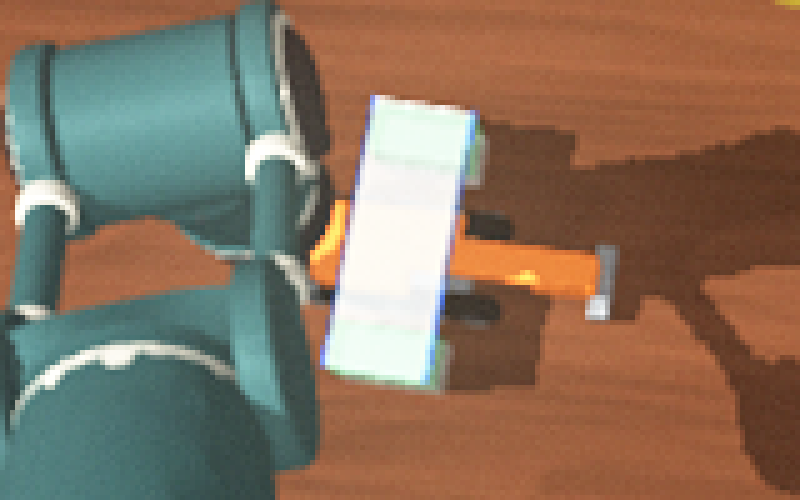

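The tower hasn't moved, and the excavator stands in the tunnel with its stick out (crop 455–600, 245–295). I'll let go, hop over and take the stick.

play_rows:
  series:
    - [[0,0,0],[0,0,0],85]
    - [[0,0,0],[0,0,0],85]
    - [[0,0,0],[0,0,0],85]
    - [[0,0,0],[0,0,0],85]
    - [[0,0,-30],[0,0,0],85]
    - [[0,0,-40],[0,0,0],85]
    - [[0,0,-40],[0,0,0],85]
    - [[0,0,0],[0,0,0],85]
    - [[-37,0,0],[0,0,0],85]
    - [[-38,0,0],[0,0,0],85]
    - [[-38,0,0],[0,0,0],85]
    - [[-38,0,0],[0,0,0],85]

```text
time_s: 12.1
ee_pos: [483.7, 12.6, 167.3]
ee_rot: [0.0, 0.731, 0.682, -0.0]
wrist_force: [0.5, -0.4, 0.2]
grip_width: 85.0
gripper_force: 0.0
```

play_rows:
  series:
    - [[0,0,0],[0,0,0],85]
    - [[0,0,0],[0,0,0],85]

```text
time_s: 12.27
ee_pos: [483.9, 12.0, 167.1]
ee_rot: [-0.0, 0.733, 0.68, -0.0]
wrist_force: [0.9, -0.1, -0.4]
grip_width: 85.1
gripper_force: 0.0
```

```bash
python3 - <<'E'
from h import *
np.set_printoptions(precision=1,suppress=True)
go(486.7,13,50,85.9)
for k in('wrist','top','scene'):
  c=cap(k,'g_'+k+'.png')
  for n in ['excavator_nose','excavator_tail','excavator_rear_grip','excavator_stick_grip']:
    for q in models.pinpoint(k,n)[:1]: print(k,n,round(q['p'],2),np.array(q['uv']),onz(c,q['uv'],{'excavator_rear_grip':50,'excavator_stick_grip':45}.get(n,0)))
E
```

```text
t 12.27 pos [483.9  12.  167.1] psi 85.65 tilt [ 0. -0. -1.] w 85.1 F [ 0.9 -0.1 -0.4] gf 0.0
shift now-axes [  1.2   2.8 117.1]
shift after turn [  1.2   2.7 117.1] turn z -0.004
wrist excavator_nose 0.77 [263.9 207.3] [488.6 -19.8   0. ]
wrist excavator_stick_grip 0.6 [259.2 189.7] [485.7  11.6  45. ]
top excavator_nose 0.43 [243.4 217.5] [481.7  -6.8   0. ]
top excavator_tail 0.62 [181.4 208.9] [495.3 186.9   0. ]
top excavator_rear_grip 0.5 [185.9 205.9] [498.2 164.1  50. ]
top excavator_stick_grip 0.55 [235.6 217.9] [473.1  13.6  45. ]
scene excavator_nose 0.9 [280.1 189.6] [497.  -17.4   0. ]
scene excavator_tail 0.72 [343.2 195.4] [501.2 179.4   0. ]
scene excavator_rear_grip 0.95 [342.3 181.6] [491.1 169.5  50. ]
scene excavator_stick_grip 0.86 [290.1 179. ] [491.8  10.8  45. ]
```

play_rows:
  series:
    - [[0,2,0],[0,0,0],85]
    - [[0,0,40],[0,0,0],85]
    - [[0,0,40],[0,0,0],85]
    - [[0,0,35],[0,0,0],85]
    - [[0,0,0],[0,0,0],85]
    - [[0,0,0],[0,0,0],18]
    - [[0,0,0],[0,0,0],18]
    - [[0,0,0],[0,0,0],18]
    - [[0,0,0],[0,0,0],18]
    - [[0,0,0],[0,0,0],18]
    - [[0,0,0],[0,0,0],18]
    - [[0,0,0],[0,0,0],18]

```text
time_s: 14.02
ee_pos: [487.9, 13.5, 54.8]
ee_rot: [0.001, 0.732, 0.681, 0.001]
wrist_force: [-0.8, -0.2, 7.0]
grip_width: 20.9
gripper_force: 59.2
```

```bash
python3 - <<'E'
from h import *
go(486.7-.0715*140,13-140,50,85.9)
E
```

```text
t 14.02 pos [487.9  13.5  54.8] psi 85.89 tilt [ 0.     0.003 -1.   ] w 20.9 F [-0.8 -0.2  7. ] gf 59.230400919914246
shift now-axes [-140.9   -1.2    4.8]
shift after turn [-140.9   -1.2    4.8] turn z -0.0
```

play_rows:
  series:
    - [[-10,0,0],[0,0,0],18]
    - [[-20,0,0],[0,0,0],18]
    - [[-20,0,0],[0,0,0],18]
    - [[-20,0,0],[0,0,0],18]
    - [[-20,0,0],[0,0,0],18]
    - [[-20,0,0],[0,0,0],18]
    - [[-20,0,0],[0,0,0],18]
    - [[-15,0,0],[0,0,0],18]
    - [[0,0,0],[0,0,0],18]
    - [[0,0,0],[0,0,0],18]
    - [[0,0,0],[0,0,0],18]

```text
time_s: 14.93
ee_pos: [477.7, -133.7, 54.9]
ee_rot: [0.003, 0.732, 0.681, 0.0]
wrist_force: [0.3, -4.8, 6.5]
grip_width: 21.1
gripper_force: 59.1
```

```bash
python3 - <<'E'
from h import *
np.set_printoptions(precision=1,suppress=True)
go(481,-386,55,90)
for k in('top','scene'):
  c=cap(k,'h_'+k+'.png')
  for n in ['excavator_nose','excavator_tail','excavator_rear_grip','tower','pot','helmet']:
    for q in models.pinpoint(k,n)[:5 if n=='helmet' else 1]: print(k,n,round(q['p'],2),np.array(q['uv']),onz(c,q['uv'],{'excavator_rear_grip':50,'excavator_stick_grip':45}.get(n,0)))
a=cv2.imread('pics/h_top.png');b=cv2.imread('pics/h_scene.png')
cv2.imwrite('pics/h.png',np.hstack([cv2.resize(a[120:300,160:400],(400,300)),cv2.resize(b[120:300,80:320],(400,300))]))
E
```

```text
t 14.93 pos [ 477.7 -133.7   54.9] psi 85.88 tilt [-0.  0. -1.] w 21.1 F [ 0.3 -4.8  6.5] gf 59.13681507110596
shift now-axes [-251.4   21.4    0.8]
shift after turn [-252.3    3.3   -0.1] turn z -0.072
top excavator_tail 0.65 [230.7 215.9] [484.   32.7   0. ]
top excavator_rear_grip 0.7 [235.8 214.3] [483.2  13.5  50. ]
top tower 0.62 [208.5 209.1] [500.4 103.1   0. ]
top pot 0.57 [343.4 268.4] [ 348.8 -318.7    0. ]
top helmet 0.83 [394.3 251.4] [ 409.9 -471.1    0. ]
top helmet 0.75 [434.7 222.6] [ 506.1 -594.5    0. ]
top helmet 0.73 [399.9 178.7] [ 637.5 -487.6    0. ]
top helmet 0.73 [347.8 128.4] [ 792.8 -319.9    0. ]
top helmet 0.63 [345.5 180.3] [ 620.7 -317.3    0. ]
scene excavator_nose 0.97 [231.3 184.6] [ 491.5 -172.6    0. ]
scene excavator_tail 0.87 [296.4 190.3] [494.7  33.6   0. ]
scene excavator_rear_grip 0.61 [293. 178.] [491.5  19.3  50. ]
scene tower 0.73 [315.4 191.4] [493.1  93.1   0. ]
scene pot 0.9 [193.4 149.7] [ 341.  -322.8    0. ]
scene helmet 0.95 [ 97.9 174.1] [ 490.1 -605.4    0. ]
scene helmet 0.79 [174.1 209.6] [ 613.1 -329.4    0. ]
scene helmet 0.77 [145. 158.] [ 399.3 -475.3    0. ]
scene helmet 0.63 [164.5 255.7] [ 780.3 -319.2    0. ]
scene helmet 0.58 [123.9 207.9] [ 622.1 -480.4    0. ]
```

View pics/h.png

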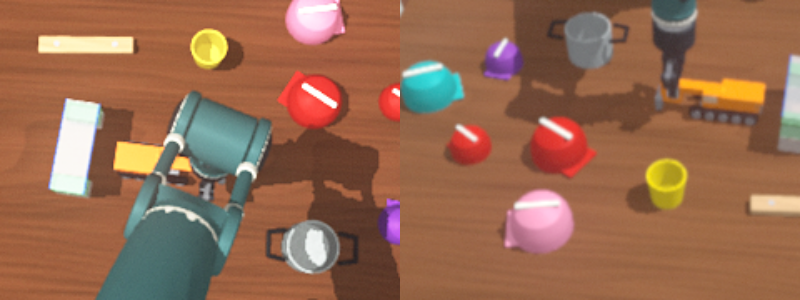

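The excavator is clear of the tower. I'll turn it square and take it to the parking place.

play_rows:
  series:
    - [[-10,0,0],[0,0,-0.036],18]
    - [[-20,0,0],[0,0,-0.036],18]
    - [[-25,0,0],[0,0,0],18]
    - [[-25,1,0],[0,0,0],18]
    - [[-25,1,0],[0,0,0],18]
    - [[-25,1,0],[0,0,0],18]
    - [[-25,0,0],[0,0,0],18]
    - [[-25,0,0],[0,0,0],18]
    - [[-25,0,0],[0,0,0],18]
    - [[-25,0,0],[0,0,0],18]
    - [[-18,0,0],[0,0,0],18]
    - [[0,0,0],[0,0,0],18]

```text
time_s: 16.63
ee_pos: [478.5, -383.7, 54.9]
ee_rot: [0.003, 0.708, 0.707, -0.0]
wrist_force: [-0.2, -2.7, 4.1]
grip_width: 21.1
gripper_force: 59.1
```

play_rows:
  series:
    - [[0,0,0],[0,0,0],18]
    - [[0,0,0],[0,0,0],18]

```text
time_s: 16.8
ee_pos: [478.6, -381.9, 54.9]
ee_rot: [0.003, 0.707, 0.707, -0.0]
wrist_force: [0.0, -5.1, 5.9]
grip_width: 21.0
gripper_force: 59.2
```

```bash
python3 - <<'E'
from h import *
np.set_printoptions(precision=1,suppress=True)
go(481,-386,55,90)
for k in('top','scene'):
  c=cap(k,'i_'+k+'.png')
  for n in ['excavator','excavator_nose','excavator_tail','excavator_rear_grip','pot']:
    for q in models.pinpoint(k,n)[:1]: print(k,n,round(q['p'],2),np.array(q['uv']),onz(c,q['uv'],{'excavator_rear_grip':50,'excavator_stick_grip':45}.get(n,0)))
E
```

```text
t 16.8 pos [ 478.6 -381.9   54.9] psi 89.98 tilt [-0.  0. -1.] w 21.0 F [ 0.  -5.1  5.9] gf 59.22730565071106
shift now-axes [-4.1  2.4 -0.1]
shift after turn [-4.1  2.4 -0.1] turn z -0.0
top excavator 0.98 [347.  224.2] [ 482.8 -325.8    0. ]
top excavator_nose 0.52 [346.3 178.1] [ 628.  -319.6    0. ]
top excavator_tail 0.66 [311.5 225.6] [ 471.  -217.3    0. ]
top excavator_rear_grip 0.85 [318.2 221.6] [ 478.1 -231.4   50. ]
top pot 0.49 [341.2 266.4] [ 354.2 -312.     0. ]
scene excavator 0.58 [190.7 179.9] [ 484.5 -304.1    0. ]
scene excavator_nose 0.92 [157.6 175. ] [ 473.9 -414.1    0. ]
scene excavator_tail 0.92 [216.7 179.6] [ 474.4 -221.9    0. ]
scene excavator_rear_grip 0.62 [213.5 170.8] [ 486.1 -227.4   50. ]
scene pot 0.73 [156.7 177.4] [ 484.9 -414.3    0. ]
```

play_rows:
  series:
    - [[0,0,0],[0,0,0],85]
    - [[0,0,0],[0,0,0],85]
    - [[0,0,0],[0,0,0],85]
    - [[0,0,0],[0,0,0],85]
    - [[0,0,0],[0,0,0],85]
    - [[0,0,-30],[0,0,0],85]
    - [[0,0,-40],[0,0,0],85]
    - [[0,0,-40],[0,0,0],85]
    - [[0,0,-40],[0,0,0],85]
    - [[0,0,-40],[0,0,0],85]
    - [[0,0,0],[0,0,0],85]
    - [[0,0,0],[0,0,0],85]

```text
time_s: 18.4
ee_pos: [479.2, -380.4, 246.8]
ee_rot: [0.004, 0.707, 0.707, 0.0]
wrist_force: [-1.0, 0.2, 0.0]
grip_width: 85.0
gripper_force: 0.0
```

play_rows:
  series:
    - [[-35,0,0],[0,0,0],85]
    - [[-35,0,0],[0,0,0],85]
    - [[-35,0,0],[0,0,0],85]
    - [[-35,0,0],[0,0,0],85]
    - [[-35,0,0],[0,0,0],85]
    - [[-35,0,0],[0,0,0],85]
    - [[0,0,0],[0,0,0],85]
    - [[0,0,0],[0,0,0],85]

```text
time_s: 19.07
ee_pos: [476.0, -589.8, 238.3]
ee_rot: [-0.003, 0.708, 0.706, 0.0]
wrist_force: [-0.3, 0.4, -0.8]
grip_width: 85.1
gripper_force: 0.0
```

```bash
python3 - <<'E'
from h import *
go(481,-386,55,90)
a=cap('top','j_top.png')['img'];b=cap('scene','j_scene.png')['img']
cv2.imwrite('pics/j.png',np.hstack([cv2.resize(a[120:300,180:420],(400,300)),cv2.resize(b[120:300,80:320],(400,300))])[:,:,::-1])
E
```

```text
t 19.07 pos [ 476.  -589.8  238.3] psi 89.86 tilt [ 0.005 -0.003 -1.   ] w 85.1 F [-0.3  0.4 -0.8] gf 0.0
shift now-axes [203.    5.2 184.2]
shift after turn [203.8   5.  183.3] turn z -0.002
```

View pics/j.png

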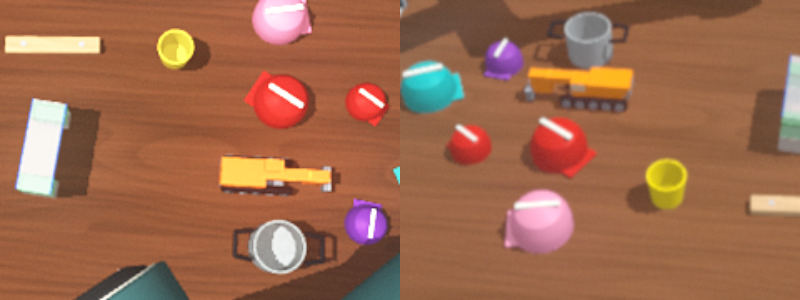

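The excavator is upright at crop (220–332,176), midway between the pot at (278,247) and the red helmet at (281,101), with its nose away from the tower. Everything else is where it stood.

```bash
python3 -c "
from station import bot
print(bot.hand_in())"
```

```text
the job is handed in; nothing more can be done
None
```

I drove the excavator through the tunnel and parked it upright midway between the pot and the red helmet, nose to -y. The last pictures show everything else in place, and I handed the job in at about 19 s; the hand-in returned no verdict.

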